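Crank a watch movement under the loupe

TASK

Grip the dark wooden sleeve of the big crank on the inspection slide and crank it, keeping hold of the sleeve all the way, until the brass watch movement on the carriage is centred under the round loupe (not under the square lamp). Then let go and move clear.

Things in the scene. Friction and masses are not known exactly. Their poses are not given: they have to be found in the camera images.
- sleeve: Dark wooden crank sleeve: upright cylinder, diameter 22 mm, 56 mm tall, origin at the centre of its underside, 66 mm above the bench, 6 mm over the steel crank arm. It spins freely on its pin, so the gripper can keep its heading. It moves on a level circle of radius 55 mm about the crank axis, either way (about 3 N), and stays put. Nothing within 100 mm of the axis is higher than the arm.
- crank_axis (a point): On the crank's upright axis, level with the sleeve's underside, fixed to the grey plate (340 mm square). x points to the carriage rail 180 mm away, y runs along the rail, z up. One full turn anticlockwise seen from above moves the carriage 100 mm along +y (16 mm per rad); clockwise, along -y. End stops 112 mm either side of the rail's middle.
- movement (a point): Centre of the top of the brass watch movement (diameter 36 mm), in a round white holder (50 mm) on the dark square carriage, 69 mm above the bench. It slides along the rail only and starts near its middle.
- loupe_centre (a point): Centre of the round loupe ring (outer diameter 70 mm, dark frame, clear lens), over the rail's centre line, 103 mm above the bench, on a fixed post beyond the rail. A square lamp head (62 mm) on a like post stands over the other half of the rail; which is on which side varies.

How it is judged:
By the outcome, as a careful person would: the job done as asked, in the order asked, and still so for the second after the job is handed in, with the robot touching nothing.
It also fails if it takes over 45 s, if anything falls off the work surface, if the arm or the gripper's body presses on something with over 40 N, if the wrist force passes 120 N, or if a joint passes its speed limit or range.

ROBOT

A 6-joint arm with a two-finger parallel gripper is mounted at the origin on the work surface. World frame = base frame: x ahead of the robot, y to its left, z up, the work surface at z = 0. Lengths are in m, angles in rad, forces in N, time in s.
With the tool pointing down it reaches from about 0.35 to 0.85 m from the base axis. Payload 8.1 kg.
Tool frame: the origin (TCP) lies at the centre of the arm's flange, where the gripper is bolted on; the fingertips stand 186 mm ahead of it and the grasp point (between the pads) lies 167 mm ahead of it; z points along the fingers, y is the line along which they close (so a half turn about z gives the same grasp; the last joint's range is limited). The gripper opens to 93 mm and grips with 3 to 60 N. Pads are 15 mm wide; open, the fingers measure 128 mm over their backs; the gripper's body (75 mm by 188 mm) begins 65 mm behind the grasp point.
Start: joints at [-1.399, 0.13, 1.488, -0, 1.523, -0.085], TCP at [0.152, -0.58, 0.405] pointing down, gripper open.
Joint ranges: [-2.96, 2.96], [-0.89, 2.26], [0.02, 2.5], [-1.34, 4.48], [0, 2.73], [-2.66, 2.66]. Speed limits (rad/s): [2.39, 2.39, 2.79, 3.14, 3.14, 3.14].

INTERFACE

Orientations are given as a rotation vector (axis times angle).
In Python, from plant import read_state, read_camera, camera_params, robot gives the robot as it stands.
- The arm moves only by the tool carry_out, never from a script. Its argument "targets" is a list of rows, each an object of numbers: "hand": the opening in per cent of the stroke, from 0 (shut) to 100 (fully open); "x", "y", "z": the shift along the tool's x, y, z in m; "ax", "ay", "az": the turn, a rotation vector about the tool's x, y, z in rad. In form: [{"hand": .., "x": .., "y": .., "z": .., "ax": .., "ay": .., "az": ..}, ...]. A call has 1 to 8 rows; each row is the pose to reach, as a shift and turn from the pose commanded when the call began, along the tool's axes at that moment; what a row does not reach only later rows make up. A row lasts 1/8 s, in which the tool goes at most 62.5 mm and 10.7 degrees, less where a joint would pass 70% of its speed; a pose out of reach is approached as far as the arm can. A call with a gripper value outside its range is refused whole. The fingers move at their own pace and stop on an object; "newtons" is the grip in N (left out, the last holds). Time passes only in rows, so rows that repeat a pose let the fingers close. It gives the time, the measured TCP pose, the force, the opening and the grip force at its end, in the units of the state.
- read_state(): the state, without advancing time (a new reading comes with each control period).
- read_camera(name): name is "side" or "top"; returns (picture, depth): 384x512x3 uint8, blue, green, red; 384x512 float32, m along the optical axis (not along the pixel's ray), 0 where there is no reading.
- camera_params(name): a dict with "fx", "fy", "cx", "cy" (pixels), "k1" (the pictures are not rectified: a ray, as slopes to the right and down, at radius r is drawn at 1 + k1 r^2 times it, then the intrinsics apply), "position" and "rotation" of the camera in the world. Camera axes: x right, y up, looking along -z (the intrinsics and any distortion apply to the point x, -y, -z); pixel columns grow to the right and rows downward; lengths in m; the calibration is good to about 2 mm. A picture is of the moment at which its call begins. camera_params takes no time and is no camera call.
- robot.close_job(): hands the job in; it is judged then, once.
The state is a dict: "t": time; "q": joint angles; "dq": joint speeds; "joint_torque": joint torques, N m; "tool_pos": TCP position; "orientation": TCP orientation; "force": force on the tool from outside, world axes, zero at the start; "wrist_torque": the same for the moment, N m; "opening": finger opening in m; "gripper_force": force on a finger pad.
Only numpy, scipy, OpenCV 4.12 (cv2) and the standard library are available. Lean on these libraries where they do the work, as an engineer would, in place of code of your own. Each camera call takes 0.05 s, during which the arm holds its last target. There are 200 camera calls.

## Working session

There is one attempt and no reset: what is moved stays moved. The work goes in short steps, Python scripts to look and compute and a tool call to move; the robot and the scene stay as the last step left them, time stands still between calls to the robot, and variables do not carry over. Pictures are saved under pics/ and viewed, at most 10 in all, crops included, and the job is handed in when it is done.

Besides the shell and the picture viewer there is one more tool, called after ">>>" as a command line: name --argument value ..., lists and objects as JSON in quotes. carry_out: Moves the arm, as the interface text tells. Its arguments: {"type":"object","properties":{"targets":{"type":"array","items":{"type":"object","properties":{"hand":{"type":"number"},"x":{"type":"number"},"y":{"type":"number"},"z":{"type":"number"},"ax":{"type":"number"},"ay":{"type":"number"},"az":{"type":"number"}}}},"newtons":{"type":"number"}},"required":["targets"]}

```bash
mkdir -p pics; cat > h.py <<'E'
import numpy as np, cv2
from scipy.spatial.transform import Rotation as R
from plant import read_state, read_camera, camera_params, robot
def cam(n):
    p=camera_params(n); r=np.array(p["rotation"],float)
    if r.shape!=(3,3): r=R.from_rotvec(r).as_matrix() if r.size==3 else R.from_quat(r).as_matrix()
    return p,r
def ray(n,u,v):
    p,r=cam(n); K=np.array([[p["fx"],0,p["cx"]],[0,p["fy"],p["cy"]],[0,0,1.]])
    s=cv2.undistortPoints(np.array([[[u,v]]],float),K,np.array([p["k1"],0,0,0.]))[0,0]
    return np.array(p["position"]), r@np.array([s[0],-s[1],-1])
def atz(n,u,v,z):
    o,d=ray(n,u,v); return o+d*(z-o[2])/d[2]
def dep(n,u,v,D):
    o,d=ray(n,u,v); return o+d*D[int(round(v)),int(round(u))]
E
python3 - <<'E'
from h import *
for n in("top","side"):
    im,D=read_camera(n); cv2.imwrite(f"pics/{n}0.png",im); np.save(n+"0.npy",D); print(camera_params(n))
print(read_state())
E
```

```text
{'fx': 442.93424258728317, 'fy': 442.93424258728317, 'cx': 261.09302802505573, 'cy': 184.43343926900613, 'k1': -0.10741089047771364, 'position': array([0.47080177, 0.01699213, 0.94652388]), 'rotation': array([ 0.132994  , -0.12359244, -1.5794916 ])}
{'fx': 348.1851248453876, 'fy': 348.1851248453876, 'cx': 255.5538679456042, 'cy': 195.62341688158915, 'k1': -0.10362843435708434, 'position': array([0.4376001 , 0.47032137, 0.61175451]), 'rotation': array([ 0.19596423, -1.0714985 , -2.55145436])}
{'t': 0.1, 'q': array([-1.39939896e+00,  1.31073098e-01,  1.48916416e+00, -1.25436464e-05,
        1.52299503e+00, -8.54249819e-02]), 'dq': array([ 1.22916061e-03, -8.67093079e-04, -3.43891819e-03,  4.82929684e-05,
        4.53829710e-04, -1.62193861e-03]), 'joint_torque': array([ 1.35026665e-03, -5.61337316e+01, -4.93098021e+01,  7.69412192e-02,
        2.90406105e-02, -4.97964106e-05]), 'tool_pos': array([ 0.15237481, -0.58011764,  0.403803  ]), 'orientation': array([-3.11410246e+00, -4.02099072e-01,  1.30272607e-04]), 'force': array([-0.54198527,  0.65043322, -0.0130356 ]), 'wrist_torque': array([0.00150855, 0.06455499, 0.00241325]), 'gripper_force': 0.0, 'opening': 0.09283508258087951}
```

View pics/top0.png

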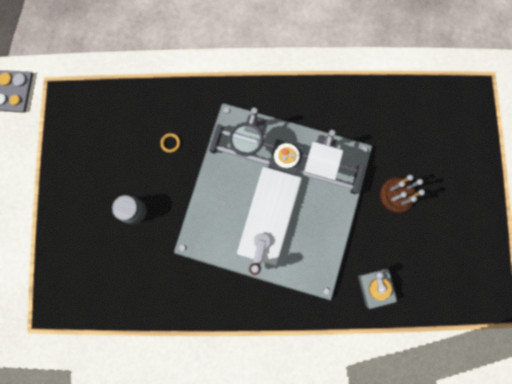

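View pics/side0.png

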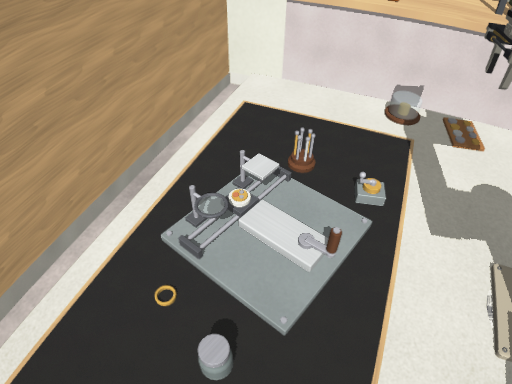

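The top view shows the round loupe near (248,138), the lamp at (324,160), the movement at (287,156), the sleeve at (255,269) and the crank hub at (263,242). I'll enlarge it for closer readings.

```bash
python3 - <<'E'
from h import *
im=cv2.imread("pics/top0.png")
a=cv2.resize(im[100:190,205:355],None,fx=5,fy=5,interpolation=cv2.INTER_CUBIC)
cv2.imwrite("pics/c1.png",a)
b=cv2.resize(im[220:290,220:310],None,fx=8,fy=8,interpolation=cv2.INTER_CUBIC)
cv2.imwrite("pics/c2.png",b)
s=cv2.imread("pics/side0.png")
cv2.imwrite("pics/c3.png",cv2.resize(s[150:270,160:350],None,fx=4,fy=4,interpolation=cv2.INTER_CUBIC))
E
```

```text
(no output)
```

View pics/c1.png

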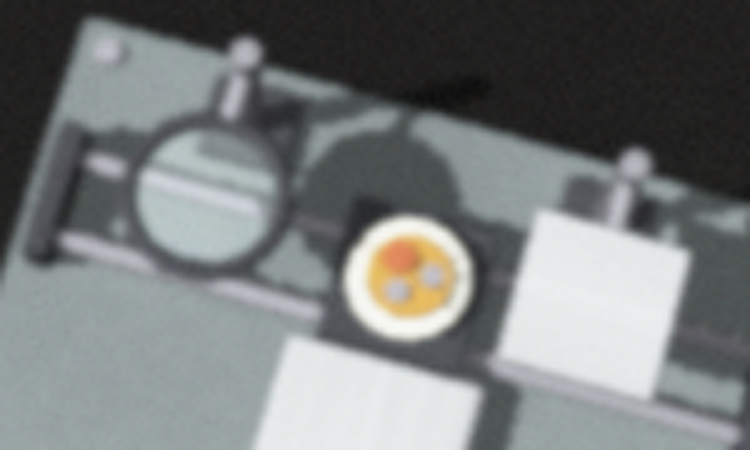

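View pics/c2.png

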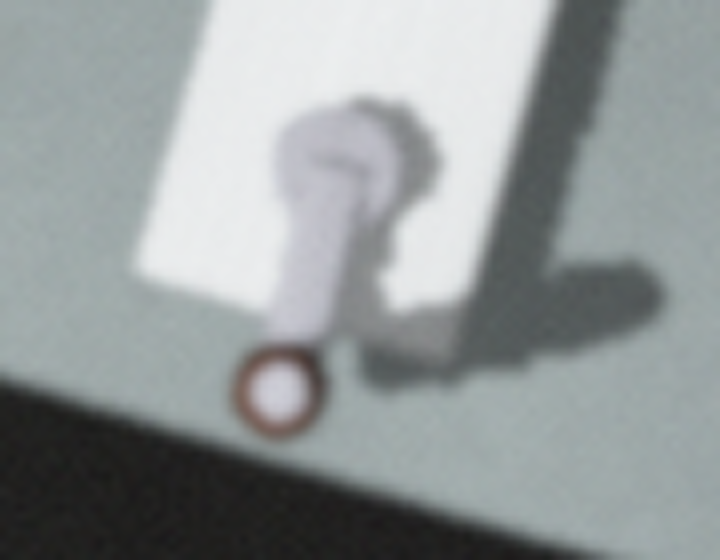

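View pics/c3.png

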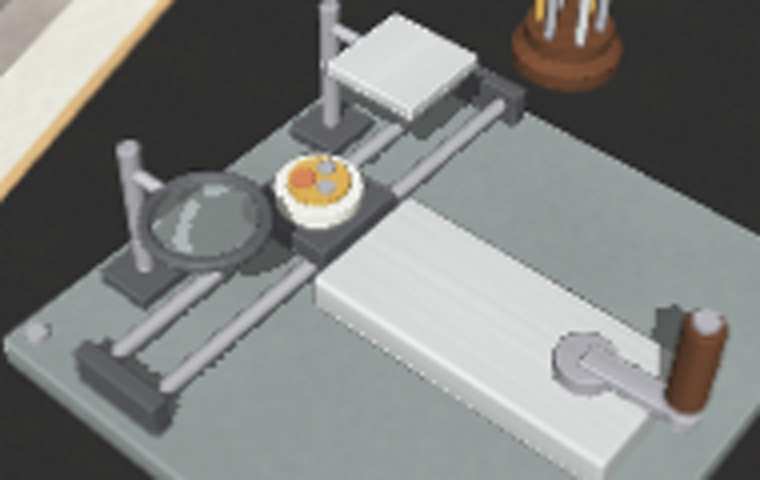

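Crop readings, converted to full-picture pixels:
- **Top:** loupe (246.6,138.2), movement (287,154.7), sleeve top (254.4,268.4), hub (262.1,239.6).
- **Side:** loupe (211.4,204.9), movement (239.4,194.6), sleeve top (336.6,229.9).

```bash
python3 - <<'E'
from h import *
np.set_printoptions(precision=4,suppress=True)
P={}
for nm,t,s,z in [("loupe",(246.6,138.2),(211.4,204.9),.103),("mov",(287,154.7),(239.4,194.6),.069),("sleeve",(254.4,268.4),(336.6,229.9),.122),("hub",(262.1,239.6),(305.9,240.1),.060),("lamp",(324,160.3),(260,166),.103)]:
    a=atz("top",*t,z);b=atz("side",*s,z)
    o1,d1=ray("top",*t);o2,d2=ray("side",*s)
    k=np.linalg.lstsq(np.c_[d1,-d2],o2-o1,rcond=None)[0]
    print(nm,a[:2],b[:2],"tri",(o1+d1*k[0]+o2+d2*k[1])/2,"gap",np.linalg.norm(o1+d1*k[0]-o2-d2*k[1])); P[nm]=(a+b)[:2]/2
y=P["loupe"]-P["lamp"]; y/=np.linalg.norm(y); x=np.array([y[1],-y[0]])
print("y",y,"x",x, "yaw",np.arctan2(x[1],x[0]))
h=P["hub"]
for k in P: print(k,P[k],"in plate",(P[k]-h)@x,(P[k]-h)@y)
print("r",np.linalg.norm(P["sleeve"]-h), np.degrees(np.arctan2((P["sleeve"]-h)@y,(P["sleeve"]-h)@x)))
# plate corner edges from top screws
for uv in [(225.6,109.8),(365,147.5),(182,248),(326.5,291.5)]: print(atz("top",*uv,.02))
print(read_state()["tool_pos"], R.from_rotvec(read_state()["orientation"]).as_matrix())
E
```

```text
loupe [0.7022 0.0486] [0.7011 0.0511] tri [0.7028 0.0487 0.1001] gap 0.00036955817395734
mov [ 0.6758 -0.032 ] [ 0.6762 -0.0298] tri [ 0.6768 -0.032   0.0667] gap 0.0009485239825887814
sleeve [0.4504 0.0353] [0.4506 0.0329] tri [0.4505 0.0352 0.1246] gap 2.6069541049199557e-05
hub [0.5054 0.0208] [0.5036 0.0281] tri [0.5052 0.0207 0.0508] gap 0.0010702055047791875
lamp [ 0.6557 -0.1021] [ 0.6567 -0.1019] tri [ 0.6562 -0.102   0.103 ] gap 0.000964944463258945
y [0.2865 0.9581] x [ 0.9581 -0.2865] yaw -0.29052925960155024
loupe [0.7016 0.0498] in plate 0.18158805351641213 0.08082126216863145
mov [ 0.676  -0.0309] in plate 0.1801672979776852 -0.00387633644395126
sleeve [0.4505 0.0341] in plate -0.05451932726940899 -0.006207702885186856
hub [0.5045 0.0244] in plate 0.0 0.0
lamp [ 0.6562 -0.102 ] in plate 0.18158805351641213 -0.07764751562313042
r 0.05487160122522104 -173.50413931835666
[0.79   0.0974 0.02  ]
[ 0.7012 -0.2038  0.02  ]
[0.4911 0.1881 0.02  ]
[ 0.3987 -0.1101  0.02  ]
[ 0.1524 -0.5801  0.4038] [[ 0.9672  0.254  -0.0003]
 [ 0.254  -0.9672  0.0016]
 [ 0.0001 -0.0016 -1.    ]]
```

>>> carry_out --targets '[{"hand": 60, "x": 0.037, "y": -0.043, "z": 0}, {"hand": 60, "x": 0.074, "y": -0.086, "z": 0}, {"hand": 60, "x": 0.111, "y": -0.13, "z": 0}, {"hand": 60, "x": 0.148, "y": -0.173, "z": 0}, {"hand": 60, "x": 0.185, "y": -0.216, "z": 0}, {"hand": 60, "x": 0.222, "y": -0.259, "z": 0}, {"hand": 60, "x": 0.259, "y": -0.302, "z": 0}, {"hand": 60, "x": 0.296, "y": -0.346, "z": 0}]' --newtons 40

```text
schema error: expected keys hand, x, y, z, ax, ay, az
```

>>> carry_out --targets '[{"hand": 60, "x": 0.037, "y": -0.043, "z": 0, "ax": 0, "ay": 0, "az": 0}, {"hand": 60, "x": 0.074, "y": -0.086, "z": 0, "ax": 0, "ay": 0, "az": 0}, {"hand": 60, "x": 0.111, "y": -0.13, "z": 0, "ax": 0, "ay": 0, "az": 0}, {"hand": 60, "x": 0.148, "y": -0.173, "z": 0, "ax": 0, "ay": 0, "az": 0}, {"hand": 60, "x": 0.185, "y": -0.216, "z": 0, "ax": 0, "ay": 0, "az": 0}, {"hand": 60, "x": 0.222, "y": -0.259, "z": 0, "ax": 0, "ay": 0, "az": 0}, {"hand": 60, "x": 0.259, "y": -0.302, "z": 0, "ax": 0, "ay": 0, "az": 0}, {"hand": 60, "x": 0.296, "y": -0.346, "z": 0, "ax": 0, "ay": 0, "az": 0}]' --newtons 40

```text
t: 1.1
tool_pos: [0.3511, -0.1687, 0.4046]
orientation: [3.116, 0.402, 0.0]
force: [1.2, -0.1, 0.4]
opening: 0.0556
gripper_force: 0.0
```

>>> carry_out --targets '[{"hand": 60, "x": 0.037, "y": -0.043, "z": 0, "ax": 0, "ay": 0, "az": 0}, {"hand": 60, "x": 0.074, "y": -0.086, "z": 0, "ax": 0, "ay": 0, "az": 0}, {"hand": 60, "x": 0.111, "y": -0.13, "z": 0, "ax": 0, "ay": 0, "az": 0}, {"hand": 60, "x": 0.148, "y": -0.173, "z": 0, "ax": 0, "ay": 0, "az": 0}, {"hand": 60, "x": 0.148, "y": -0.173, "z": 0, "ax": 0, "ay": 0, "az": 0}, {"hand": 60, "x": 0.148, "y": -0.173, "z": 0.03, "ax": 0, "ay": 0, "az": 0}, {"hand": 60, "x": 0.148, "y": -0.173, "z": 0.05, "ax": 0, "ay": 0, "az": 0}, {"hand": 60, "x": 0.148, "y": -0.173, "z": 0.05, "ax": 0, "ay": 0, "az": 0}]'

```text
t: 2.1
tool_pos: [0.449, 0.0337, 0.3528]
orientation: [-3.116, -0.401, 0.007]
force: [0.3, 0.9, -0.2]
opening: 0.0559
gripper_force: 0.0
```

```bash
python3 - <<'E'
from h import *
s=read_state();print(s["tool_pos"],R.from_rotvec(s["orientation"]).as_matrix().round(4),s["q"])
im,D=read_camera("side"); cv2.imwrite("pics/s1.png",cv2.resize(im[60:280,180:460],None,fx=2.7,fy=2.7,interpolation=cv2.INTER_CUBIC))
E
```

```text
[0.44904412 0.03374698 0.35278912] [[ 9.674e-01  2.533e-01 -4.200e-03]
 [ 2.533e-01 -9.674e-01 -2.000e-04]
 [-4.100e-03 -9.000e-04 -1.000e+00]] [-3.87908688e-02 -2.54577411e-01  1.95230441e+00 -3.36790726e-04
  1.44804426e+00  1.27597328e+00]
```

View pics/s1.png

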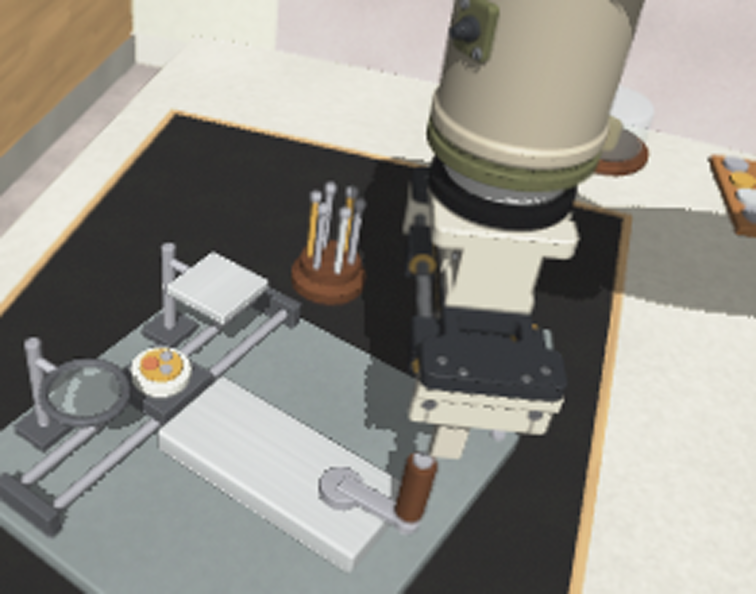

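The picture shows the open gripper over the sleeve, whose top is at crop (424,462). I'll descend and close.

>>> carry_out --targets '[{"hand": 60, "x": 0.002, "y": -0.001, "z": 0.03, "ax": 0, "ay": 0, "az": 0}, {"hand": 60, "x": 0.002, "y": -0.001, "z": 0.06, "ax": 0, "ay": 0, "az": 0}, {"hand": 60, "x": 0.002, "y": -0.001, "z": 0.088, "ax": 0, "ay": 0, "az": 0}, {"hand": 60, "x": 0.002, "y": -0.001, "z": 0.088, "ax": 0, "ay": 0, "az": 0}, {"hand": 30, "x": 0.002, "y": -0.001, "z": 0.088, "ax": 0, "ay": 0, "az": 0}, {"hand": 30, "x": 0.002, "y": -0.001, "z": 0.088, "ax": 0, "ay": 0, "az": 0}]'

```text
t: 2.9
tool_pos: [0.4526, 0.0358, 0.2687]
orientation: [3.115, 0.402, 0.005]
force: [0.2, 0.1, 0.8]
opening: 0.0402
gripper_force: 0.0
```

>>> carry_out --targets '[{"hand": 0, "x": 0, "y": 0, "z": 0, "ax": 0, "ay": 0, "az": 0}, {"hand": 0, "x": 0, "y": 0, "z": 0, "ax": 0, "ay": 0, "az": 0}, {"hand": 0, "x": 0, "y": 0, "z": 0, "ax": 0, "ay": 0, "az": 0}, {"hand": 0, "x": 0, "y": 0, "z": 0, "ax": 0, "ay": 0, "az": 0}]' --newtons 30

```text
t: 3.4
tool_pos: [0.452, 0.0358, 0.2673]
orientation: [3.115, 0.402, 0.001]
force: [0.0, -1.7, 5.5]
opening: 0.0211
gripper_force: 30.0
```

```bash
python3 - <<'E'
from h import *
s=read_state();M=R.from_rotvec(s["orientation"]).as_matrix();print(s["tool_pos"],M.round(4),s["force"],s["opening"],s["gripper_force"],"grasp",s["tool_pos"]+.167*M[:,2])
im,D=read_camera("side"); cv2.imwrite("pics/s2.png",cv2.resize(im[100:280,180:420],None,fx=3,fy=3,interpolation=cv2.INTER_CUBIC))
E
```

```text
[0.45198918 0.03581943 0.26726181] [[ 9.672e-01  2.540e-01  9.000e-04]
 [ 2.540e-01 -9.672e-01 -2.000e-04]
 [ 8.000e-04  4.000e-04 -1.000e+00]] [ 0.03923517 -1.66592759  5.54234583] 0.02108451550734786 30.00070771202445 grasp [0.45214174 0.03578294 0.10026188]
```

View pics/s2.png

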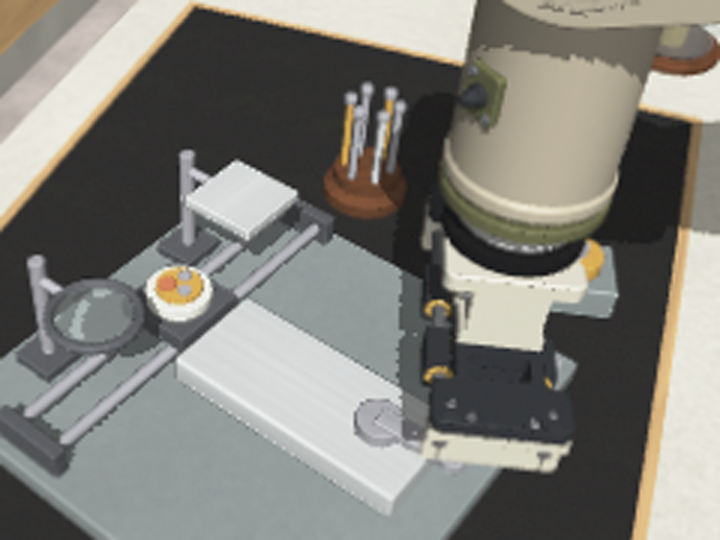

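The fingers hold the sleeve (opening 21 mm, 30 N). Next I'll work out the arc rows.

```bash
cat > arc.py <<'E'
import numpy as np,sys
X=np.array([.9672,.254]);Y=np.array([.254,-.9672])
def arc(a,step,n,cx=0,cy=0,r=.055):
    p=lambda d:r*np.array([np.cos(np.radians(d)),np.sin(np.radians(d))])
    for k in range(1,n+1):
        d=p(a+k*step)-p(a)+np.array([cx,cy])*min(k/3,1)
        print(a+k*step,"%.4f %.4f"%(d@X,d@Y))
E
python3 -c "
from arc import *
arc(165,5,8)"
```

```text
170 -0.0022 0.0043
175 -0.0040 0.0087
180 -0.0054 0.0133
185 -0.0064 0.0180
190 -0.0070 0.0227
195 -0.0072 0.0275
200 -0.0070 0.0323
205 -0.0063 0.0371
```

>>> carry_out --targets '[{"hand": 0, "x": -0.0022, "y": 0.0043, "z": 0, "ax": 0, "ay": 0, "az": 0}, {"hand": 0, "x": -0.004, "y": 0.0087, "z": 0, "ax": 0, "ay": 0, "az": 0}, {"hand": 0, "x": -0.0054, "y": 0.0133, "z": 0, "ax": 0, "ay": 0, "az": 0}, {"hand": 0, "x": -0.0064, "y": 0.018, "z": 0, "ax": 0, "ay": 0, "az": 0}, {"hand": 0, "x": -0.007, "y": 0.0227, "z": 0, "ax": 0, "ay": 0, "az": 0}, {"hand": 0, "x": -0.0072, "y": 0.0275, "z": 0, "ax": 0, "ay": 0, "az": 0}, {"hand": 0, "x": -0.007, "y": 0.0323, "z": 0, "ax": 0, "ay": 0, "az": 0}, {"hand": 0, "x": -0.0063, "y": 0.0371, "z": 0, "ax": 0, "ay": 0, "az": 0}]'

```text
t: 4.45
tool_pos: [0.4554, -0.0014, 0.2673]
orientation: [-3.115, -0.402, -0.002]
force: [1.3, 4.2, 5.1]
opening: 0.0211
gripper_force: 30.0
```

```bash
python3 -c "
from h import *
s=read_state();print(s['tool_pos'],s['force'],s['opening'],s['gripper_force'],s['orientation'])
from arc import *
arc(205,8,8)"
```

```text
[ 0.45539396 -0.00141778  0.26725164] [1.31033019 4.21863367 5.12993743] 0.021105170114830447 30.001088477656594 [-3.11478725e+00 -4.02133202e-01 -2.05886058e-03]
213 0.0019 0.0074
221 0.0048 0.0145
229 0.0087 0.0212
237 0.0134 0.0272
245 0.0190 0.0325
253 0.0252 0.0370
261 0.0320 0.0405
269 0.0392 0.0431
```

>>> carry_out --targets '[{"hand": 0, "x": 0.0019, "y": 0.0074, "z": 0, "ax": 0, "ay": 0, "az": 0}, {"hand": 0, "x": 0.0048, "y": 0.0145, "z": 0, "ax": 0, "ay": 0, "az": 0}, {"hand": 0, "x": 0.0087, "y": 0.0212, "z": 0, "ax": 0, "ay": 0, "az": 0}, {"hand": 0, "x": 0.0134, "y": 0.0272, "z": 0, "ax": 0, "ay": 0, "az": 0}, {"hand": 0, "x": 0.019, "y": 0.0325, "z": 0, "ax": 0, "ay": 0, "az": 0}, {"hand": 0, "x": 0.0252, "y": 0.037, "z": 0, "ax": 0, "ay": 0, "az": 0}, {"hand": 0, "x": 0.032, "y": 0.0405, "z": 0, "ax": 0, "ay": 0, "az": 0}, {"hand": 0, "x": 0.0392, "y": 0.0431, "z": 0, "ax": 0, "ay": 0, "az": 0}]'

```text
t: 5.45
tool_pos: [0.5041, -0.0331, 0.2672]
orientation: [-3.115, -0.402, 0.0]
force: [-3.2, 3.8, 9.6]
opening: 0.0209
gripper_force: 30.0
```

```bash
python3 -c "
from h import *
s=read_state();print(s['tool_pos'],s['force'],s['opening'],s['gripper_force'],s['orientation'])
from arc import *
arc(269,8,8)"
```

```text
[ 0.50406471 -0.03308641  0.26715742] [-3.16193311  3.83789868  9.59364377] 0.02085615145453908 30.001636149245314 [-3.11468704e+00 -4.02055751e-01  4.56339950e-04]
277 0.0075 0.0016
285 0.0152 0.0021
293 0.0228 0.0015
301 0.0303 -0.0002
309 0.0375 -0.0028
317 0.0443 -0.0064
325 0.0505 -0.0110
333 0.0560 -0.0163
```

>>> carry_out --targets '[{"hand": 0, "x": 0.0075, "y": 0.0016, "z": 0, "ax": 0, "ay": 0, "az": 0}, {"hand": 0, "x": 0.0152, "y": 0.0021, "z": 0, "ax": 0, "ay": 0, "az": 0}, {"hand": 0, "x": 0.0228, "y": 0.0015, "z": 0, "ax": 0, "ay": 0, "az": 0}, {"hand": 0, "x": 0.0303, "y": -0.0002, "z": 0, "ax": 0, "ay": 0, "az": 0}, {"hand": 0, "x": 0.0375, "y": -0.0028, "z": 0, "ax": 0, "ay": 0, "az": 0}, {"hand": 0, "x": 0.0443, "y": -0.0064, "z": 0, "ax": 0, "ay": 0, "az": 0}, {"hand": 0, "x": 0.0505, "y": -0.011, "z": 0, "ax": 0, "ay": 0, "az": 0}, {"hand": 0, "x": 0.056, "y": -0.0163, "z": 0, "ax": 0, "ay": 0, "az": 0}]'

```text
t: 6.45
tool_pos: [0.5541, -0.0037, 0.2672]
orientation: [3.115, 0.402, -0.0]
force: [-3.0, -2.8, 7.6]
opening: 0.0208
gripper_force: 30.0
```

```bash
python3 -c "
from h import *
s=read_state();print(s['tool_pos'],s['force'],s['opening'],s['gripper_force'],s['orientation'])
from arc import *
arc(333,8,8)"
```

```text
[ 0.55410184 -0.00366535  0.26721846] [-2.96215029 -2.8456076   7.6113537 ] 0.020828508607142155 30.001162735861726 [ 3.11487809e+00  4.01822931e-01 -4.03886338e-04]
341 0.0047 -0.0061
349 0.0085 -0.0127
357 0.0113 -0.0199
365 0.0132 -0.0273
373 0.0139 -0.0350
381 0.0136 -0.0426
389 0.0122 -0.0502
397 0.0098 -0.0575
```

>>> carry_out --targets '[{"hand": 0, "x": 0.0047, "y": -0.0061, "z": 0, "ax": 0, "ay": 0, "az": 0}, {"hand": 0, "x": 0.0085, "y": -0.0127, "z": 0, "ax": 0, "ay": 0, "az": 0}, {"hand": 0, "x": 0.0113, "y": -0.0199, "z": 0, "ax": 0, "ay": 0, "az": 0}, {"hand": 0, "x": 0.0132, "y": -0.0273, "z": 0, "ax": 0, "ay": 0, "az": 0}, {"hand": 0, "x": 0.0139, "y": -0.035, "z": 0, "ax": 0, "ay": 0, "az": 0}, {"hand": 0, "x": 0.0136, "y": -0.0426, "z": 0, "ax": 0, "ay": 0, "az": 0}, {"hand": 0, "x": 0.0122, "y": -0.0502, "z": 0, "ax": 0, "ay": 0, "az": 0}, {"hand": 0, "x": 0.0098, "y": -0.0575, "z": 0, "ax": 0, "ay": 0, "az": 0}]'

```text
t: 7.45
tool_pos: [0.5491, 0.0553, 0.2673]
orientation: [-3.116, -0.402, -0.003]
force: [3.1, -0.3, 6.4]
opening: 0.0211
gripper_force: 30.0
```

```bash
python3 -c "
from h import *
s=read_state();print(s['tool_pos'],s['force'],s['opening'],s['gripper_force'],s['orientation'])
a=read_camera('top')[0]; b=read_camera('side')[0]
A=cv2.resize(a[100:190,195:355],None,fx=2.5,fy=2.5,interpolation=cv2.INTER_CUBIC);A=A[:225,:400]
B=cv2.resize(b[150:270,140:300],None,fx=2.5,fy=2.5,interpolation=cv2.INTER_CUBIC)
cv2.imwrite('pics/m4.png',np.vstack([A,B]))
from arc import *
arc(397,8,8); arc(397,9.125,8)"
```

```text
[0.54908581 0.05530071 0.26731084] [ 3.14789006 -0.33120397  6.42281243] 0.021130243033655686 30.000845852773637 [-3.11569412e+00 -4.02431272e-01 -2.96084465e-03]
405 -0.0034 -0.0069
413 -0.0077 -0.0132
421 -0.0129 -0.0189
429 -0.0188 -0.0238
437 -0.0253 -0.0278
445 -0.0323 -0.0309
453 -0.0397 -0.0330
461 -0.0473 -0.0340
406.125 -0.0040 -0.0078
415.25 -0.0091 -0.0149
424.375 -0.0153 -0.0211
433.5 -0.0224 -0.0262
442.625 -0.0302 -0.0301
451.75 -0.0386 -0.0327
460.875 -0.0472 -0.0340
470.0 -0.0560 -0.0339
```

View pics/m4.png

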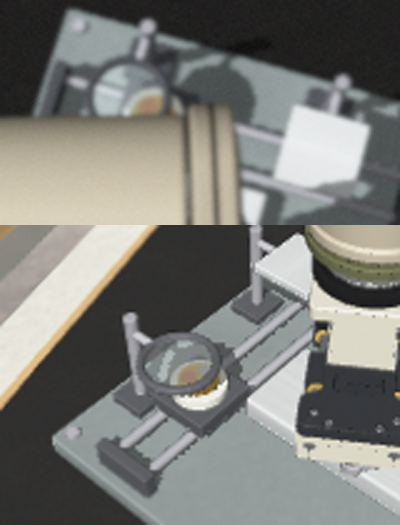

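The movement is now partly under the loupe (side, about (221,211)), and the crank is tracking as predicted. I'll do the remaining 73°.

>>> carry_out --targets '[{"hand": 0, "x": -0.004, "y": -0.0078, "z": 0, "ax": 0, "ay": 0, "az": 0}, {"hand": 0, "x": -0.0091, "y": -0.0149, "z": 0, "ax": 0, "ay": 0, "az": 0}, {"hand": 0, "x": -0.0153, "y": -0.0211, "z": 0, "ax": 0, "ay": 0, "az": 0}, {"hand": 0, "x": -0.0224, "y": -0.0262, "z": 0, "ax": 0, "ay": 0, "az": 0}, {"hand": 0, "x": -0.0302, "y": -0.0301, "z": 0, "ax": 0, "ay": 0, "az": 0}, {"hand": 0, "x": -0.0386, "y": -0.0327, "z": 0, "ax": 0, "ay": 0, "az": 0}, {"hand": 0, "x": -0.0472, "y": -0.034, "z": 0, "ax": 0, "ay": 0, "az": 0}, {"hand": 0, "x": -0.056, "y": -0.0339, "z": 0, "ax": 0, "ay": 0, "az": 0}]'

```text
t: 8.55
tool_pos: [0.4859, 0.0738, 0.2672]
orientation: [-3.115, -0.403, -0.002]
force: [4.5, -1.9, 5.9]
opening: 0.0214
gripper_force: 30.0
```

>>> carry_out --targets '[{"hand": 0, "x": 0, "y": 0, "z": 0, "ax": 0, "ay": 0, "az": 0}, {"hand": 0, "x": 0, "y": 0, "z": 0, "ax": 0, "ay": 0, "az": 0}]'

```text
t: 8.8
tool_pos: [0.4856, 0.0736, 0.2672]
orientation: [-3.116, -0.403, 0.001]
force: [-1.4, -2.3, 9.6]
opening: 0.0215
gripper_force: 30.0
```

```bash
python3 -c "
from h import *
s=read_state();p=s['tool_pos'];print(p,s['force'],s['opening'],'angle',np.degrees(np.arctan2(p[1]-.0217,p[0]-.5051))+360, np.hypot(p[1]-.0217,p[0]-.5051))
a=read_camera('top')[0]; b=read_camera('side')[0]; cv2.imwrite('pics/top5.png',a);cv2.imwrite('pics/side5.png',b)
A=cv2.resize(a[110:170,215:280],None,fx=6,fy=6,interpolation=cv2.INTER_CUBIC)
B=cv2.resize(b[170:230,180:245],None,fx=6,fy=6,interpolation=cv2.INTER_CUBIC)
cv2.imwrite('pics/m5.png',np.hstack([A,B]))"
```

```text
[0.48558799 0.0736084  0.26717617] [-1.40322912 -2.30773668  9.58837351] 0.021495107030984204 angle 470.6008987151339 0.0554544944729326
```

View pics/m5.png

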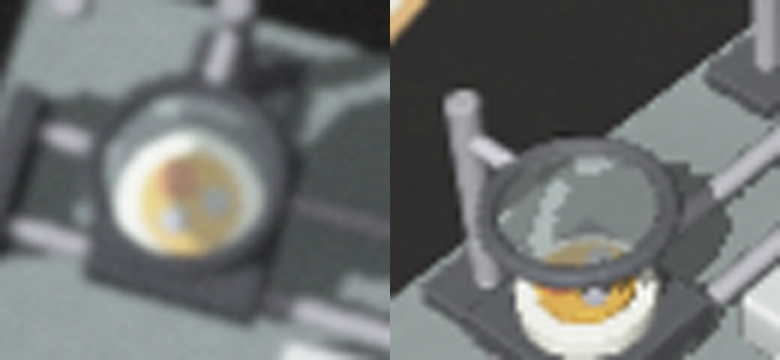

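Top crop: ring centre at (193,174) and brass centre at (193,201). Side crop, right half: ring at (192,211) and brass at (197,282).

```bash
python3 -c "
from h import *
f=lambda c,o:((c+.5)/6-.5+o)
y=np.array([.2865,.9581]);x=np.array([.9581,-.2865])
for n,l,m,ou,ov in (('top',(193,174),(193,201),215,110),('side',(192,211),(197,282),180,170)):
    L=atz(n,f(l[0],ou),f(l[1],ov),.103)[:2];M=atz(n,f(m[0],ou),f(m[1],ov),.069)[:2]
    print(n,L,M,'along',(L-M)@y,'across',(L-M)@x)
"
```

```text
top [0.70138353 0.04831875] [0.70118342 0.04963871] along -0.0012073211838343908 across 0.000569896802953511
side [0.70092558 0.05055596] [0.70094612 0.05234283] along -0.00171788524335133 across 0.000492263321477741
```

```bash
python3 -c "
from h import *
y=np.array([.2865,.9581]);x=np.array([.9581,-.2865])
def ell(im,box,kind,S=6):
    u0,v0,u1,v1=box
    c=cv2.resize(im[v0:v1,u0:u1],None,fx=S,fy=S,interpolation=cv2.INTER_CUBIC)
    h=cv2.cvtColor(c,cv2.COLOR_BGR2HSV)
    m=((h[...,1]>85)&(h[...,0]<32)&(h[...,2]>90)) if kind=='b' else None
    m=m.astype(np.uint8)
    cs=max(cv2.findContours(m,0,cv2.CHAIN_APPROX_NONE)[0],key=cv2.contourArea)
    e=cv2.fitEllipse(cv2.convexHull(cs)); 
    return (e[0][0]+.5)/S-.5+u0,(e[0][1]+.5)/S-.5+v0,e[1][0]/S,e[1][1]/S
R0={}
for n,f,b in (('top','top0',(270,135,305,175)),('top','top5',(228,125,265,160)),('side','side0',(225,180,255,208)),('side','side5',(195,202,232,230))):
    e=ell(cv2.imread(f'pics/{f}.png'),b,'b'); M=atz(n,*e[:2],.069)[:2]; print(f,np.round(e,2),M); R0[f]=M
print('travel',(R0['top5']-R0['top0'])@y,(R0['side5']-R0['side0'])@y)
# loupe: radial dark-ring edge fit, both frames
for n,f,c0,rr in (('top','top0',(246.6,138.2),22),('top','top5',(246.6,138.2),22),('side','side0',(211.4,204.9),0),('side','side5',(211.4,204.9),0)):
    g=cv2.cvtColor(cv2.imread(f'pics/{f}.png'),cv2.COLOR_BGR2GRAY).astype(np.float32)
    p,r=cam(n); c=atz(n,*c0,.103)
    K=np.array([[p['fx'],0,p['cx']],[0,p['fy'],p['cy']],[0,0,1.]])
    def proj(P):
        q=(P-p['position'])@r; q=q*[1,-1,-1]
        return cv2.projectPoints(q.reshape(-1,1,3),np.zeros(3),np.zeros(3),K,np.array([p['k1'],0,0,0.]))[0].reshape(-1,2).astype(np.float32)
    t=np.linspace(0,2*np.pi,180,endpoint=False); best=[]
    for dx in np.arange(-5,5.1,.5):
      for dy in np.arange(-5,5.1,.5):
        cc=c+np.array([dx,dy,0])/1000; v=[]
        for rad in (.0325,):
            uv=proj(cc+np.c_[rad*np.cos(t),rad*np.sin(t),0*t]); v.append(np.minimum(cv2.remap(g,uv[:,:1].copy(),uv[:,1:].copy(),1),110).mean())
        best.append((v[0],*cc[:2]))
    best=np.array(sorted(best)[:12]); L=best[:,1:].mean(0)
    k='top5' if n=='top' else 'side5'
    print(f,'loupe',L,best[0],'along to mov',(L-R0[k])@y)
"
```

```text
top0 [286.57 154.82  15.89  16.7 ] [ 0.67552235 -0.03110073]
top5 [241.58 141.31   4.1    7.75] [0.70507628 0.06019153]
side0 [239.28 194.95  12.3   15.92] [ 0.67602036 -0.02871214]
side5 [212.12 217.51  12.04  16.47] [0.70031346 0.05490953]
travel 0.09593431589588353 0.08707789549607817
top0 loupe [0.702292   0.04844255] [8.55629959e+01 7.02167002e-01 4.86092130e-02] along to mov -0.01205439395258373
top5 loupe [0.69987534 0.04798421] [7.66878967e+01 7.00167002e-01 4.81092130e-02] along to mov -0.013185898119250389
side0 loupe [0.70086254 0.04745261] [8.88131866e+01 7.02070878e-01 4.60776136e-02] along to mov -0.006987158949158416
side5 loupe [0.70398754 0.04624428] [9.10367813e+01 7.04070878e-01 4.60776136e-02] along to mov -0.007249550615825101
```

```bash
python3 -c "
from h import *
y=np.array([.2865,.9581])
for n,f,b in (('top','top0',(270,135,305,175)),('top','top5',(228,125,265,160))):
  im=cv2.imread(f'pics/{f}.png'); u0,v0,u1,v1=b
  c=cv2.resize(im[v0:v1,u0:u1],None,fx=6,fy=6,interpolation=cv2.INTER_CUBIC).astype(int); d=c[...,2]-c[...,0]
  for fr in (.3,.4,.5):
    m=(d>fr*np.percentile(d,97)).astype(np.uint8)
    cs=max(cv2.findContours(m,0,1)[0],key=cv2.contourArea); e=cv2.fitEllipse(cv2.convexHull(cs))
    M=atz(n,(e[0][0]+.5)/6-.5+u0,(e[0][1]+.5)/6-.5+v0,.069)[:2]
    print(f,fr,np.array(e[1])/6,M,'short of loupe',(np.array([.7018,.0485])-M)@y)
"
```

```text
top0 0.3 [17.18115489 18.08132426] [ 0.67556596 -0.03105964] short of loupe 0.08374214520359946
top0 0.4 [16.73028183 17.52601242] [ 0.6755327  -0.03102454] short of loupe 0.08371804016396509
top0 0.5 [16.31620916 17.027167  ] [ 0.67554275 -0.03095463] short of loupe 0.08364818067127332
top5 0.3 [17.30074056 18.06509527] [0.70024027 0.05093992] short of loupe -0.0018908270151699838
top5 0.4 [16.78408051 17.7029012 ] [0.70019365 0.05102188] short of loupe -0.0019559895487947024
top5 0.5 [16.17157237 17.22897593] [0.70023801 0.05121843] short of loupe -0.002157015485310482
```

All the estimates agree on an overshoot of about 1.6 mm, so I'll turn back clockwise about 6°.

```bash
python3 -c "
from arc import *
arc(470,-2,3)"
```

```text
468 0.0019 -0.0001
466 0.0038 -0.0002
464 0.0058 -0.0002
```

>>> carry_out --targets '[{"hand": 0, "x": 0.0019, "y": -0.0001, "z": 0, "ax": 0, "ay": 0, "az": 0}, {"hand": 0, "x": 0.0038, "y": -0.0002, "z": 0, "ax": 0, "ay": 0, "az": 0}, {"hand": 0, "x": 0.0058, "y": -0.0002, "z": 0, "ax": 0, "ay": 0, "az": 0}, {"hand": 0, "x": 0.0058, "y": -0.0002, "z": 0, "ax": 0, "ay": 0, "az": 0}, {"hand": 0, "x": 0.0058, "y": -0.0002, "z": 0, "ax": 0, "ay": 0, "az": 0}]'

```text
t: 9.52
tool_pos: [0.4912, 0.0754, 0.2672]
orientation: [-3.115, -0.403, 0.001]
force: [-0.9, -1.0, 10.3]
opening: 0.0211
gripper_force: 30.0
```

```bash
cat > meas.py <<'E'
from h import *
y=np.array([.2865,.9581])
s=read_state();print(s['tool_pos'],s['force'],s['opening'])
im=read_camera('top')[0]; cv2.imwrite('pics/topm.png',im); u0,v0,u1,v1=(228,125,265,160)
cv2.imwrite('pics/sidem.png',read_camera('side')[0])
c=cv2.resize(im[v0:v1,u0:u1],None,fx=6,fy=6,interpolation=cv2.INTER_CUBIC).astype(int); d=c[...,2]-c[...,0]
for fr in (.3,.4,.5):
    m=(d>fr*np.percentile(d,97)).astype(np.uint8)
    cs=max(cv2.findContours(m,0,1)[0],key=cv2.contourArea); e=cv2.fitEllipse(cv2.convexHull(cs))
    M=atz('top',(e[0][0]+.5)/6-.5+u0,(e[0][1]+.5)/6-.5+v0,.069)[:2]
    print(fr,np.array(e[1])/6,M,'short',(np.array([.7018,.0485])-M)@y)
E
python3 meas.py
```

```text
[0.49123198 0.07539652 0.26718394] [-0.9395229  -0.96369827 10.28117263] 0.021100272175763376
0.3 [17.42765935 18.18433762] [0.69971987 0.04936369] short -0.00023154410928079863
0.4 [16.97926331 17.68555832] [0.6996992  0.04940574] short -0.00026591402064700783
0.5 [16.48941803 17.24404271] [0.69971085 0.04942472] short -0.0002874329045219413
```

Within about 0.3 mm now. I'll release and lift clear.

>>> carry_out --targets '[{"hand": 60, "x": 0, "y": 0, "z": 0, "ax": 0, "ay": 0, "az": 0}, {"hand": 60, "x": 0, "y": 0, "z": 0, "ax": 0, "ay": 0, "az": 0}, {"hand": 60, "x": 0, "y": 0, "z": 0, "ax": 0, "ay": 0, "az": 0}, {"hand": 60, "x": 0, "y": 0, "z": 0, "ax": 0, "ay": 0, "az": 0}, {"hand": 60, "x": 0, "y": 0, "z": -0.03, "ax": 0, "ay": 0, "az": 0}, {"hand": 60, "x": 0, "y": 0, "z": -0.07, "ax": 0, "ay": 0, "az": 0}, {"hand": 60, "x": 0, "y": 0, "z": -0.12, "ax": 0, "ay": 0, "az": 0}, {"hand": 60, "x": 0, "y": 0, "z": -0.15, "ax": 0, "ay": 0, "az": 0}]'

```text
t: 10.62
tool_pos: [0.4918, 0.075, 0.4196]
orientation: [3.116, 0.402, 0.005]
force: [0.1, -0.5, -0.3]
opening: 0.0557
gripper_force: 0.0
```

>>> carry_out --targets '[{"hand": 60, "x": -0.03, "y": 0.04, "z": 0, "ax": 0, "ay": 0, "az": 0}, {"hand": 60, "x": -0.06, "y": 0.08, "z": 0, "ax": 0, "ay": 0, "az": 0}, {"hand": 60, "x": -0.06, "y": 0.12, "z": 0, "ax": 0, "ay": 0, "az": 0}, {"hand": 60, "x": -0.06, "y": 0.17, "z": 0, "ax": 0, "ay": 0, "az": 0}, {"hand": 60, "x": -0.06, "y": 0.22, "z": 0, "ax": 0, "ay": 0, "az": 0}, {"hand": 60, "x": -0.06, "y": 0.27, "z": 0, "ax": 0, "ay": 0, "az": 0}, {"hand": 60, "x": -0.06, "y": 0.27, "z": 0, "ax": 0, "ay": 0, "az": 0}, {"hand": 60, "x": -0.06, "y": 0.27, "z": 0, "ax": 0, "ay": 0, "az": 0}]'

```text
t: 11.62
tool_pos: [0.502, -0.2013, 0.4163]
orientation: [-3.115, -0.401, 0.001]
force: [0.8, 1.2, 0.6]
opening: 0.0559
gripper_force: 0.0
```

```bash
python3 meas.py; python3 -c "
import cv2,numpy as np
a=cv2.imread('pics/topm.png');b=cv2.imread('pics/sidem.png')
r=lambda i:cv2.resize(i,None,fx=5,fy=5,interpolation=cv2.INTER_CUBIC)
cv2.imwrite('pics/fin.png',np.hstack([r(a[105:225,210:285]),r(b[160:280,175:250])]))"
```

```text
[ 0.50200827 -0.20128925  0.41633789] [0.77186985 1.20608973 0.60775573] 0.05588624187267914
0.3 [17.4647344  18.05751419] [0.69977443 0.04923077] short -0.00011982309858625358
0.4 [16.9403801  17.63113658] [0.69971685 0.04938633] short -0.00025237533326853505
0.5 [16.44240061 17.21050898] [0.69973458 0.04943904] short -0.0003079481841358783
```

View pics/fin.png

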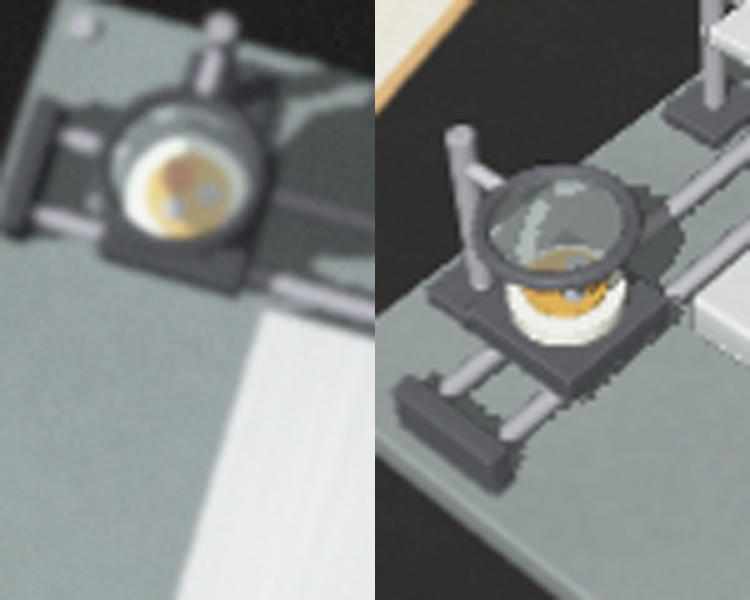

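The picture shows the brass movement at (190,190) in the top crop, under the loupe ring, with the gripper clear. The measured offset is about 0.3 mm, so I'm handing in.

```bash
python3 -c "
from plant import robot
print(robot.close_job())"
```

```text
the job is handed in; nothing more can be done
None
```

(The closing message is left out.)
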